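Sort the leftover washer fittings

ROBOT

A 7-joint arm with a two-finger parallel gripper is mounted at the origin on the work surface. World frame = base frame: x ahead of the robot, y to its left, z up, the work surface at z = 0. Lengths are in m, angles in rad, forces in N, time in s.
With the tool pointing down it reaches from about 0.425 to 0.825 m from the base axis. Payload 3.6 kg.
Tool frame: the origin (TCP) lies midway between the tips of the shut fingers; the grasp point (between the pads) lies 19 mm behind it; z points along the fingers, y is the line along which they close (so a half turn about z gives the same grasp; the last joint's range is limited). The gripper opens to 85 mm and grips with 20 to 120 N. Pads are 22 mm wide; open, the fingers measure 114 mm over their backs; the gripper's body (76 mm by 85 mm) begins 54 mm behind the grasp point. The pads swing forward as they close: fully open they stand 13 mm farther back than shut.
Start: joints at [-1.298, 0.615, -0.013, 1.423, 0.008, 1.103, -0.04], TCP at [0.191, 0.621, 0.231] pointing down, gripper open.
Joint ranges: [-3.12, 3.12], [-0.3, 2.06], [-1.34, 1.32], [0.26, 2.42], [-1.36, 4.5], [0.01, 1.98], [-2.84, 2.84]. Speed limits (rad/s): [2.79, 2.79, 3.14, 3.14, 3.14, 3.14, 3.14].

INTERFACE

Orientations are given as a unit quaternion [x, y, z, w].
In Python, from workcell import observe, snapshot, close_job gives the robot as it stands.
- The arm moves only by the shell command python3 -m pendant 'ROWS'. ROWS is JSON, a list of rows, each a list of 3 entries, a list of its own where there are three numbers: the shift along the tool's x, y, z in mm, then the turn about the tool's z in rad, then the closure, from 0 (fully open) to 1 (shut). A call has 1 to 8 rows; each row is the pose to reach, as a shift and turn from the pose commanded when the call began, along the tool's axes at that moment; what a row does not reach only later rows make up. A row lasts 1/10 s, in which the tool goes at most 50 mm and 8.59 degrees, less where a joint would pass 70% of its speed; a pose out of reach is approached as far as the arm can. A call with a gripper value outside its range is refused whole. The fingers move at their own pace and stop on an object; the grip force is fixed at half the most. Time passes only in rows, so rows that repeat a pose let the fingers close. It gives the time, the measured TCP pose, the force, the opening and the grip force at its end, in the units of the state.
- observe(): the state, without advancing time (a new reading comes with each control period).
- snapshot(name): name is "scene" or "top" or "wrist"; returns a dict with "color" (420x560x3 uint8, red, green, blue), "camera_matrix" (3x3 intrinsics, pixels), "pose" (4x4, takes a point from camera to world coordinates). Camera axes: x right, y up, looking along -z (the intrinsics and any distortion apply to the point x, -y, -z); pixel columns grow to the right and rows downward; lengths in m; the calibration is good to about 2 mm. A picture is of the moment at which its call begins. There is no depth.
- close_job(): hands the job in; it is judged then, once.
The state is a dict: "time_s": time; "qpos": joint angles; "qvel": joint speeds; "joint_torque": joint torques, N m; "position": TCP position; "ee_rot": TCP orientation; "ft_force": force on the tool from outside, world axes, zero at the start; "torque": the same for the moment, N m; "gripper_width": finger opening in m; "grasp_force": force on a finger pad.
Only numpy, scipy, OpenCV 4.12 (cv2) and the standard library are available. Lean on these libraries where they do the work, as an engineer would, in place of code of your own. Each camera call takes 0.05 s, during which the arm holds its last target. There are 200 camera calls.

TASK

The machines are installed; now sort the fittings left on the worktop into their trays: both transit bolts lying in the red tray, both hose couplings standing upright in the blue tray, and the rubber levelling foot standing upright in the yellow tray. Each must rest flat on its tray's floor, not on another piece or on the rim. Leave the spirit level and the jar where they are.

Things in the scene. Friction and masses are not known exactly. Their poses are not given: they have to be found in the camera images.
- bolt_orange: Transit bolt lying on its side, with an orange plastic sleeve. The sleeve is a block 52 mm long (own x) and 28 x 28 mm across; a steel bolt head 24 mm wide stands out 8 mm at -x, a steel shank 12 mm thick stands out 12 mm at +x. Origin: centre of the sleeve, 14 mm above what it lies on. Loose, about 90 g.
- bolt_white: Transit bolt lying on its side, with a white plastic sleeve. The sleeve is a block 52 mm long (own x) and 28 x 28 mm across; a steel bolt head 24 mm wide stands out 8 mm at -x, a steel shank 12 mm thick stands out 12 mm at +x. Origin: centre of the sleeve, 14 mm above what it lies on. Loose, about 90 g.
- coupling_brass: Hose coupling, brass (yellow metal), standing upright: a round ribbed nut 40 mm in diameter and 24 mm high, and above it a round spigot 28 mm in diameter up to 42 mm, with a dark bore on top. Origin: centre of the underside; z up. Loose, about 100 g.
- coupling_steel: Hose coupling, steel (grey metal), standing upright: a round ribbed nut 40 mm in diameter and 24 mm high, and above it a round spigot 28 mm in diameter up to 42 mm, with a dark bore on top. Origin: centre of the underside; z up. Loose, about 100 g.
- foot: Machine levelling foot, standing upright: a black rubber disc 50 mm in diameter and 14 mm high, on it a round steel nut 20 mm in diameter up to 20 mm, and an upright steel stud 10 mm in diameter up to 50 mm. Origin: centre of the underside; z up. Loose, about 80 g.
- tray_red: Red open plastic parts tray, fixed to the worktop, 130 mm (own x) by 160 mm (own y) outside and 35 mm high; walls and floor 4 mm thick, so 122 x 152 mm inside with the inner floor 4 mm up. Origin: centre of the underside; z up.
- tray_blue: Blue open plastic parts tray, fixed to the worktop, 130 mm (own x) by 160 mm (own y) outside and 35 mm high; walls and floor 4 mm thick, so 122 x 152 mm inside with the inner floor 4 mm up. Origin: centre of the underside; z up.
- tray_yellow: Yellow open plastic parts tray, fixed to the worktop, 130 mm (own x) by 160 mm (own y) outside and 35 mm high; walls and floor 4 mm thick, so 122 x 152 mm inside with the inner floor 4 mm up. Origin: centre of the underside; z up.
- level: Bystander: aluminium spirit level standing on edge beyond the trays, 22 mm (own x) by 228 mm (own y), 47 mm high, with a green vial. Origin: centre of the underside. Loose; not to be moved.
- jar: Bystander: small closed jar with a green lid, 66 mm in diameter, 75 mm high. Origin: centre of the underside. Loose; not to be moved.

How it is judged:
By the outcome, as a careful person would: the job done as asked, in the order asked, and still so for the second after the job is handed in, with the robot touching nothing.
It also fails if it takes over 109 s, if anything falls off the work surface, if the arm or the gripper's body presses on something with over 40 N, if the wrist force passes 120 N, or if a joint passes its speed limit or range.

## Working session

There is one attempt and no reset: what is moved stays moved. The work goes in short steps, Python scripts to look and compute and a shell command to move; the robot and the scene stay as the last step left them, time stands still between calls to the robot, and variables do not carry over. Pictures are saved under pics/ and viewed, at most 14 in all, crops included, and the job is handed in when it is done.

```bash
ls; mkdir -p pics; python3 - <<'E'
from workcell import observe, snapshot
import cv2,pickle,numpy as np
np.set_printoptions(precision=4,suppress=True)
D={}
for n in ("scene","top","wrist"):
    s=snapshot(n); D[n]=s; cv2.imwrite(f"pics/{n}0.png",s["color"][:,:,::-1]); print(n,np.array(s["camera_matrix"]).tolist(),np.array(s["pose"]),[k for k in s])
pickle.dump(D,open("d0.pkl","wb"))
print(observe())
E
```

```text
pics
scene [[436.7922787893107, 0.0, 280.1288588099105], [0.0, 436.7922787893107, 209.2637574178946], [0.0, 0.0, 1.0]] [[ 0.3952 -0.7328  0.5539  1.1839]
 [ 0.9186  0.314  -0.24   -0.2548]
 [ 0.002   0.6037  0.7972  0.9414]
 [ 0.      0.      0.      1.    ]] ['color', 'camera_matrix', 'pose']
top [[479.3807018961099, 0.0, 281.3779068166356], [0.0, 479.3807018961099, 207.0011480274258], [0.0, 0.0, 1.0]] [[-0.0236  0.9817 -0.1891  0.3931]
 [-0.9996 -0.0262 -0.0109 -0.0163]
 [-0.0156  0.1887  0.9819  1.0391]
 [ 0.      0.      0.      1.    ]] ['color', 'camera_matrix', 'pose']
wrist [[334.53783058115584, 0.0, 286.85311825863255], [0.0, 334.53783058115584, 211.7521859304674], [0.0, 0.0, 1.0]] [[ 0.294  -0.9063 -0.3035  0.1125]
 [ 0.9558  0.2778  0.0961  0.6444]
 [-0.0028 -0.3184  0.948   0.3732]
 [ 0.      0.      0.      1.    ]] ['color', 'camera_matrix', 'pose']
{'time_s': 0.15, 'qpos': array([-1.2985,  0.6157, -0.0126,  1.4245,  0.0081,  1.1034, -0.0404]), 'qvel': array([-0.0002, -0.0026, -0.0001, -0.0035,  0.0001, -0.0012, -0.0014]), 'joint_torque': array([  0.0008, -46.9659,   0.2595, -17.1251,   0.01  ,   0.0071,
         0.    ]), 'position': array([0.1912, 0.6206, 0.2304]), 'ee_rot': array([ 0.1488,  0.9889, -0.001 , -0.0001]), 'ft_force': array([-0.3382, -1.1475,  0.6415]), 'torque': array([-0.0487, -0.0003, -0.0116]), 'grasp_force': 0.0, 'gripper_width': 0.08508768101762132}
```

View pics/top0.png

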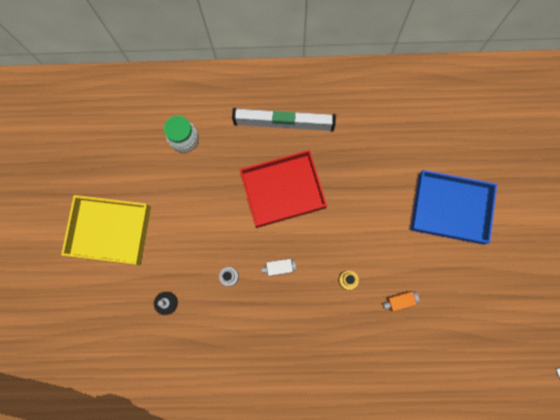

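View pics/scene0.png

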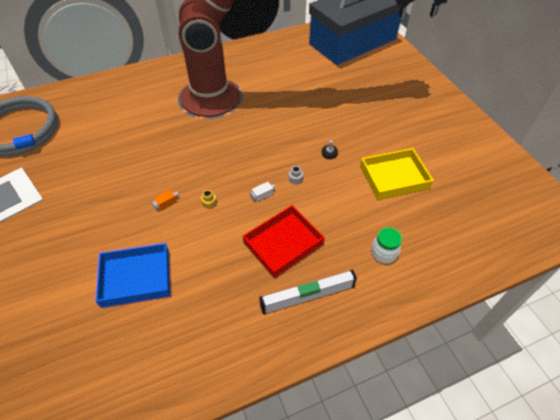

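The top view shows white bolt ≈(280,268), orange bolt ≈(402,301), steel coupling ≈(228,276), brass ≈(349,280), foot ≈(165,303), and trays red (283,189), blue (454,207), yellow (106,230). The scene view shows the same items at (263,191), (166,200), (296,174), (208,198) and (330,151). I'll zoom in for exact pixels.

```bash
cat > h.py <<'E'
import numpy as np, cv2
from scipy.spatial.transform import Rotation as Ro
np.set_printoptions(precision=4,suppress=True)
def proj(s,p):
    P=np.array(s["pose"]);K=np.array(s["camera_matrix"])
    c=P[:3,:3].T@(np.asarray(p,float)-P[:3,3]); v=K@[c[0],-c[1],-c[2]]; return v[:2]/v[2]
def ray(s,px):
    P=np.array(s["pose"]);K=np.array(s["camera_matrix"])
    v=np.linalg.inv(K)@[px[0],px[1],1]; d=P[:3,:3]@[v[0],-v[1],-v[2]]; return P[:3,3],d/np.linalg.norm(d)
def atz(s,px,z):
    o,d=ray(s,px); return o+d*(z-o[2])/d[2]
def tri(obs):   # list of (snapshot, pixel) -> point, ray gap
    A=np.zeros((3,3));b=np.zeros(3)
    for s,px in obs:
        o,d=ray(s,px);M=np.eye(3)-np.outer(d,d);A+=M;b+=M@o
    p=np.linalg.solve(A,b)
    return p,max(np.linalg.norm((np.eye(3)-np.outer(ray(s,x)[1],ray(s,x)[1]))@(p-ray(s,x)[0])) for s,x in obs)
def yaw(q): # world angle of tool y (closing line)
    y=Ro.from_quat(q).as_matrix()[:,1]; return np.arctan2(y[1],y[0])
def go(st,p,ang=None): # shift mm in tool axes, turn about tool z to bring closing line to world angle ang (mod pi)
    R=Ro.from_quat(st["ee_rot"]).as_matrix(); d=R.T@(np.asarray(p)-st["position"])*1000
    t=0 if ang is None else -((ang-yaw(st["ee_rot"])+np.pi/2)%np.pi-np.pi/2)
    return d.round(0),round(t,3)
E
python3 - <<'E'
from h import *
import pickle
D=pickle.load(open("d0.pkl","rb"))
T=D["top"]["color"][:,:,::-1];S=D["scene"]["color"][:,:,::-1]
a=cv2.resize(T[250:320,150:250],None,fx=4,fy=4,interpolation=cv2.INTER_CUBIC)
b=cv2.resize(T[250:320,330:430],None,fx=4,fy=4,interpolation=cv2.INTER_CUBIC)
c=cv2.resize(S[140:210,250:350],None,fx=4,fy=4,interpolation=cv2.INTER_CUBIC)
d=cv2.resize(S[160:230,150:250],None,fx=4,fy=4,interpolation=cv2.INTER_CUBIC)
cv2.imwrite("pics/zoom.png",np.vstack([np.hstack([a,b]),np.hstack([c,d])]))
for n,im in(("top",T),("scene",S)):
    h=cv2.cvtColor(im,cv2.COLOR_BGR2HSV)
    for nm,lo,hi in(("red",(0,200,60),(4,255,255)),("blue",(105,150,40),(125,255,255)),("yellow",(24,180,80),(34,255,255)),("orange",(6,225,200),(15,255,255)),("white",(0,0,190),(180,40,255))):
        m=cv2.inRange(h,lo,hi);k,L,st,ce=cv2.connectedComponentsWithStats(m)
        for i in range(1,k):
            if st[i,4]>100 and (nm in("orange","white")) or st[i,4]>2000: print(n,nm,st[i],ce[i],cv2.minAreaRect(np.argwhere(L==i)[:,::-1].astype(np.float32)))
E
```

```text
top red [ 240  151   82   75 2894] [281.171  182.9616] ((282.4339294433594, 188.01885986328125), (59.339759826660156, 72.80109405517578), 74.05460357666016)
top blue [ 411  171   85   72 4694] [453.8873 206.898 ] ((454.29437255859375, 206.93017578125), (80.77980041503906, 60.32377243041992), 10.61965560913086)
top yellow [  62  196   88   68 4704] [105.9445 229.8805] ((105.60134887695312, 229.663818359375), (81.19358825683594, 60.73725891113281), 6.911227226257324)
top white [236 109  37  11 314] [253.7771 114.0032] ((253.9066162109375, 113.9941635131836), (36.117027282714844, 8.732959747314453), 3.5763344764709473)
top white [295 113  37  11 320] [313.1562 117.6906] ((313.178955078125, 117.63618469238281), (36.117027282714844, 8.857717514038086), 3.5763344764709473)
top white [267 259  25  16 311] [278.9871 266.6688] ((279.0899963378906, 266.6299743652344), (13.152186393737793, 24.0416316986084), 81.8698959350586)
scene red [ 244  206   80   71 3061] [283.0617 240.4881] ((283.43658447265625, 239.40692138671875), (51.71431350708008, 68.08863067626953), 55.7131233215332)
scene blue [ 
[... 939 characters left out ...]
88.00001525878906), (8.049844741821289, 20.57182502746582), 63.43495178222656)
scene white [  384   269   176   151 10154] [509.6206 371.9418] ((508.34698486328125, 386.98822021484375), (113.2376937866211, 230.48861694335938), 49.398704528808594)
scene white [318 271  35  18 294] [334.9864 279.5952] ((335.0238952636719, 279.5811767578125), (8.577855110168457, 34.593589782714844), 73.61045837402344)
scene white [263 287  37  18 319] [281.116  295.4671] ((281.0111999511719, 295.53839111328125), (8.879999160766602, 35.959999084472656), 73.73979187011719)
scene white [486 293  19  15 113] [493.6814 299.9912] ((494.50006103515625, 297.5000305175781), (8.485280990600586, 19.798988342285156), 45.0)
```

View pics/zoom.png

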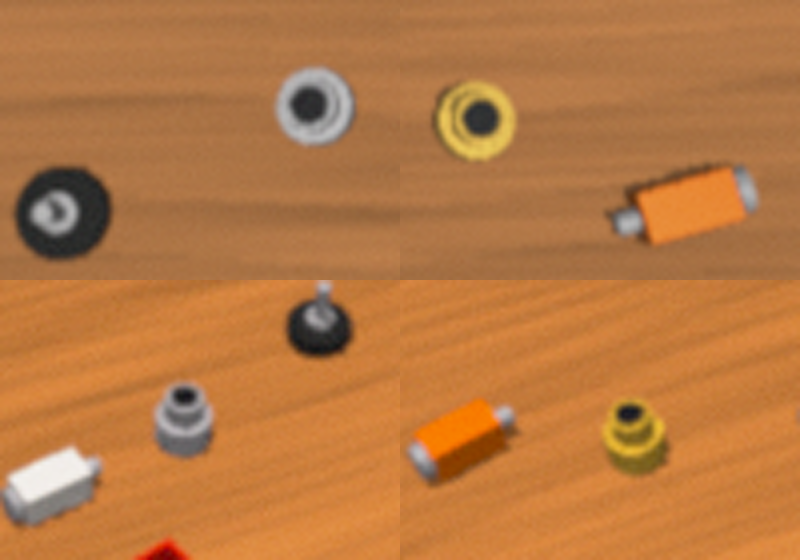

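The zoom gives top-face centres in the top view of steel bore (227.1,275.8), brass bore (350,279.3), stud tip (159.4,303) and orange sleeve (402.6,300.9). In the scene view they are steel (295.9,168.9), brass (207.1,193.1), stud tip (330.6,141), white (262.3,188.5) and orange (164.1,196.5).

```bash
python3 - <<'E'
from h import *
import pickle
from scipy.optimize import minimize
D=pickle.load(open("d0.pkl","rb"));T,S=D["top"],D["scene"]
for n,a,b in(("orange",(402.6,300.9),(164.1,196.5)),("white",(279,266.6),(262.3,188.5)),("brass",(350,279.3),(207.1,193.1)),("steel",(227.1,275.8),(295.9,168.9)),("foot",(159.4,303),(330.6,141))):
    p,g=tri([(T,a),(S,b)]); print(n,p,"gap",g,"r",np.hypot(*p[:2]), "top@nom",atz(T,a,{"o":.028,"w":.028,"b":.042,"s":.042,"f":.05}[n[0]])[:2])
def ang(a,b,z):
    d=atz(T,b,z)-atz(T,a,z); return np.arctan2(d[1],d[0]),np.linalg.norm(d)
print("orange axis",ang((388.5,300.3),(416.7,298.4),.014)); 
print("orange edge",ang((388.5+0,297.5),(411.5,291.5),.028),ang((393.8,311),(417,304),.028))
h=np.deg2rad(81.87-90); print("white edge",ang((279-10*np.cos(h),266.6-10*np.sin(h)),(279+10*np.cos(h),266.6+10*np.sin(h)),.028))
def hull(s,lo,hi,x0):
    m=cv2.inRange(cv2.cvtColor(s["color"],cv2.COLOR_RGB2HSV),lo,hi);k,L,_,c=cv2.connectedComponentsWithStats(m)
    i=1+np.argmin([np.hypot(*(c[j]-x0))-(20 if _[j,4]>2000 else 0) for j in range(1,k)])
    return cv2.convexHull(np.argwhere(L==i)[:,::-1].astype(np.float32))
for n,lo,hi,a,b in(("red",(0,200,60),(4,255,255),(282,187),(283,240)),("blue",(105,150,40),(125,255,255),(454,207),(132,275)),("yellow",(24,180,60),(34,255,255),(106,230),(396,173))):
    H=[(T,hull(T,lo,hi,a)),(S,hull(S,lo,hi,b))]
    def f(q):
        c,s=np.cos(q[2]),np.sin(q[2]);t=0
        pts=[[q[0]+c*x-s*y,q[1]+s*x+c*y,z] for x in(-.065,.065) for y in(-.08,.08) for z in(0,q[3])]
        for s_,h_ in H:
            g=cv2.convexHull(np.array([proj(s_,p) for p in pts],np.float32))
            i,_=cv2.intersectConvexConvex(g,h_); t+=1-i/(cv2.contourArea(g)+cv2.contourArea(h_)-i)
        return t
    p0=atz(T,a,.02); best=min((minimize(f,[p0[0],p0[1],y,.035],method="Nelder-Mead",options=dict(initial_simplex=[[p0[0]+dx,p0[1]+dy,y+da,.035+dz] for dx,dy,da,dz in((0,0,0,0),(.02,0,0,0),(0,.02,0,0),(0,0,.2,0),(0,0,0,.01))])) for y in(-.25,0,.25)),key=lambda r:r.fun)
    print(n,best.x,best.fun)
E
```

```text
orange [ 0.3843 -0.2498  0.0252] gap 0.001202023719499008 r 0.45840761424936993 top@nom [ 0.3841 -0.2504]
white [0.4613 0.0039 0.0235] gap 0.0010019168978469334 r 0.4612972978794313 top@nom [0.4607 0.0029]
brass [ 0.4306 -0.1418  0.0395] gap 0.0011653247985241864 r 0.4533634900679765 top@nom [ 0.4302 -0.1426]
steel [0.4441 0.1119 0.0386] gap 0.001305894382020593 r 0.45796256202249386 top@nom [0.4435 0.1102]
foot [0.3917 0.2478 0.0476] gap 0.00012373504430902578 r 0.46354268301779133 top@nom [0.3917 0.2471]
orange axis (np.float64(-1.5283371223347304), np.float64(0.05908715736090157))
orange edge (np.float64(-1.345341457569949), np.float64(0.04947135811783669)) (np.float64(-1.309861082037368), np.float64(0.05024081310621727))
white edge (np.float64(-1.4543405487311978), np.float64(0.04195477869466201))
red [ 0.6312 -0.0078  0.2536  0.0264] 0.08805024463997213
blue [ 0.5798 -0.3756 -0.2225  0.0282] 0.0650271084500399
yellow [ 0.5493  0.3762 -0.1448  0.0303] 0.04521935278986433
```

```bash
python3 - <<'E'
from h import *
from workcell import observe
s=observe();print(yaw(s["ee_rot"]));print(go(s,[.50,.15,.2]),go(s,[.3845,-.2495,.12],.24))
E
```

```text
1.27200690353054
(array([-434., -359.,   31.]), 0) (array([-441., -774.,  112.]), np.float64(1.032))
```

```bash
python3 -m pendant '[[[-434,-359,31],0,0],[[-434,-359,31],0,0],[[-434,-359,31],0,0],[[-434,-359,31],0,0],[[-434,-359,31],0,0],[[-434,-359,31],0,0],[[-434,-359,31],0,0],[[-434,-359,31],0,0]]'; python3 - <<'E'
from h import *
from workcell import observe
s=observe();print(s["position"],s["qvel"],go(s,[.49,-.02,.18],.7),go(s,[.3845,-.2495,.12],.24))
E
```

```text
time_s: 0.95
position: [0.4112, 0.2855, 0.2092]
ee_rot: [0.149, 0.989, -0.0, -0.0]
ft_force: [0.9, 0.3, -0.8]
gripper_width: 0.0854
grasp_force: 0.0
[0.4112 0.2855 0.2092] [ 0.9367 -0.0127  0.0764  0.1174 -0.039  -0.1211  1.0168] (array([-165., -269.,   29.]), np.float64(0.572)) (array([-132., -519.,   89.]), np.float64(1.032))
```

```bash
python3 -m pendant '[[[-165,-269,29],1.03,0],[[-165,-269,29],1.03,0],[[-165,-269,29],1.03,0],[[-165,-269,29],1.03,0],[[-165,-269,29],1.03,0],[[-132,-500,85],1.03,0],[[-132,-500,85],1.03,0],[[-132,-500,85],1.03,0]]' && python3 - <<'E'
from h import *
from workcell import observe
s=observe();print(s["position"],s["qvel"],go(s,[.3845,-.2495,.12],.24))
E
```

```text
time_s: 1.75
position: [0.4296, -0.0958, 0.1544]
ee_rot: [0.617, 0.787, -0.0, 0.0]
ft_force: [1.7, -0.1, -0.1]
gripper_width: 0.0854
grasp_force: 0.0
[ 0.4296 -0.0958  0.1544] [ 1.1616  0.0956 -0.0935  0.2616 -0.0821 -0.3839  1.2299] (array([-139.,  -80.,   35.]), np.float64(0.001))
```

```bash
python3 -m pendant '[[[-100,-60,30],0,0],[[-100,-60,30],0,0],[[-100,-60,30],0,0],[[-100,-60,30],0,0],[[-100,-60,30],0,0]]' && python3 - <<'E'
from h import *
from workcell import observe,snapshot
s=observe();print(s["position"],s["qvel"],yaw(s["ee_rot"]),go(s,[.3845,-.2495,.0],.24))
w=snapshot("wrist");cv2.imwrite("pics/w1.png",w["color"][:,:,::-1])
import pickle;pickle.dump(w,open("w1.pkl","wb"));print(proj(w,[.3845,-.2495,.028]))
E
```

```text
time_s: 2.25
position: [0.3959, -0.2053, 0.1247]
ee_rot: [0.617, 0.787, 0.0, -0.0]
ft_force: [0.2, -0.0, 0.7]
gripper_width: 0.0855
grasp_force: 0.0
[ 0.3959 -0.2053  0.1247] [-0.0387 -0.0087 -0.0208  0.0013 -0.0019  0.0002  0.0002] 0.24154157616257144 (array([-40., -22., 125.]), np.float64(0.002))
[260.3899 260.8289]
```

View pics/w1.png

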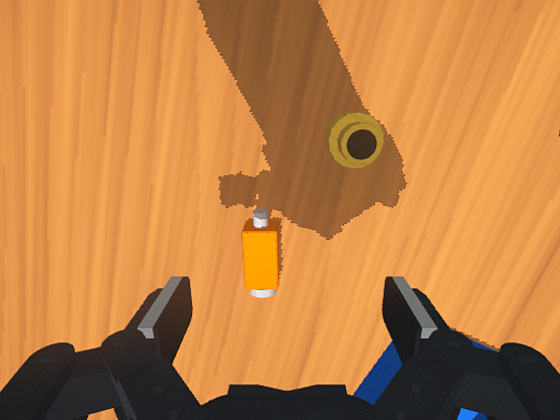

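The orange sleeve's top face is centred at ≈(261,262), within 2 px of the prediction (260,261), and its axis is aligned with the tool. The brass bore is at (361,144). I'll descend and grip.

```bash
python3 -m pendant '[[[-40,-22,30],0,0],[[-40,-22,75],0,0],[[-40,-22,110],0,0],[[-40,-22,122],0,0],[[-40,-22,122],0,0],[[-40,-22,122],0,0.6],[[-40,-22,122],0,1],[[-40,-22,122],0,1]]' ; python3 -m pendant '[[[0,0,0],0,1],[[0,0,0],0,1],[[0,0,0],0,1],[[0,0,0],0,1]]' && python3 - <<'E'
from h import *
from workcell import observe
s=observe();print(yaw(s["ee_rot"]))
u=np.array([np.cos(.254),np.sin(.254)]);v=np.array([-u[1],u[0]])
for o in(-.035,.035):
  c=np.array([.6312,-.0078])+o*v;print(c,go(s,[*c,.13],.254+np.pi/2),go(s,[*c,.009],.254+np.pi/2))
E
```

```text
time_s: 3.1
position: [0.3851, -0.2498, 0.0039]
ee_rot: [0.616, 0.788, 0.0, 0.001]
ft_force: [-0.1, -0.6, -0.9]
gripper_width: 0.0436
grasp_force: 0.0
time_s: 3.5
position: [0.3848, -0.25, 0.0039]
ee_rot: [0.616, 0.787, 0.0, 0.001]
ft_force: [-0.5, 1.3, 5.1]
gripper_width: 0.0274
grasp_force: 60.1
0.24229213211609457
[ 0.64   -0.0417] (array([ 141.,  298., -126.]), np.float64(1.559)) (array([141., 298.,  -5.]), np.float64(1.559))
[0.6224 0.0261] (array([ 211.,  297., -126.]), np.float64(1.559)) (array([211., 297.,  -5.]), np.float64(1.559))
```

```bash
python3 -m pendant '[[[0,0,-50],0,1],[[0,0,-100],0.14,1],[[141,298,-126],1.56,1],[[141,298,-126],1.56,1],[[141,298,-126],1.56,1],[[141,298,-126],1.56,1],[[141,298,-126],1.56,1],[[141,298,-126],1.56,1]]' && python3 -m pendant '[[[0,0,0],0,1],[[0,0,0],0,1],[[0,0,0],0,1]]' && python3 - <<'E'
from h import *
from workcell import observe
s=observe();print(yaw(s["ee_rot"]),s["qpos"])
print(go(s,[.64,-.0417,.009],.254+np.pi/2))
E
```

```text
time_s: 4.3
position: [0.617, -0.0586, 0.1269]
ee_rot: [0.927, 0.374, 0.0, -0.0]
ft_force: [1.8, -1.1, -1.0]
gripper_width: 0.027
grasp_force: 59.5
time_s: 4.6
position: [0.6145, -0.0622, 0.1264]
ee_rot: [0.927, 0.376, -0.001, 0.0]
ft_force: [0.4, -0.9, -1.2]
gripper_width: 0.0268
grasp_force: 59.5
-0.7994600731041244 [-0.3052  0.7601  0.6483  1.6531 -0.5492  0.9194 -0.2467]
(array([ 33.,   3., 117.]), np.float64(0.517))
```

```bash
python3 -m pendant '[[[33,3,20],0.52,1],[[33,3,30],0.52,1],[[33,3,30],0.52,1],[[33,3,30],0.52,1],[[33,3,30],0.52,1]]' && python3 - <<'E'
from h import *
from workcell import observe,snapshot
s=observe();print(yaw(s["ee_rot"]),s["qvel"].max())
w=snapshot("wrist");im=w["color"][:,:,::-1].copy()
c,n=np.cos(.2536),np.sin(.2536)
for z,col in((.035,(0,255,0)),(.004,(255,255,0))):
  q=[proj(w,[.6312+c*x-n*y,-.0078+n*x+c*y,z]) for x,y in((-.061,-.076),(.061,-.076),(.061,.076),(-.061,.076))]
  cv2.polylines(im,[np.array(q).round().astype(np.int32)],True,col,1)
cv2.imwrite("pics/w2.png",im)
print(go(s,[.64,-.0417,.009],.254+np.pi/2))
E
```

```text
time_s: 5.1
position: [0.6404, -0.0419, 0.0965]
ee_rot: [0.992, 0.125, -0.001, 0.0]
ft_force: [-0.3, -1.5, -0.6]
gripper_width: 0.0267
grasp_force: 59.5
-1.3209894966397184 0.041846425044202835
(array([-0., -0., 87.]), np.float64(-0.004))
```

View pics/w2.png

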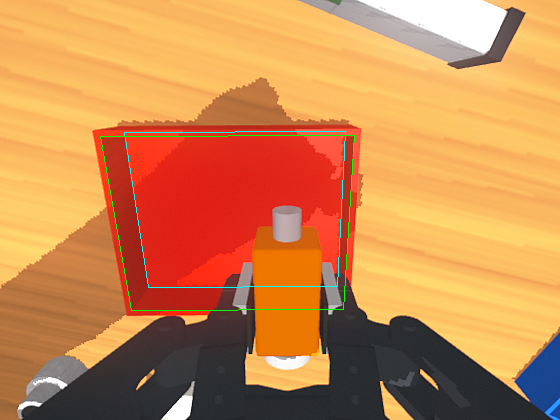

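The model outline overlays the tray rim, with inner corners at ≈(103,135), (355,133), (345,310) and (131,310). The bolt is aligned with the tray, though a little close to the right wall, so I'll shift 5 mm inward and lower it.

```bash
python3 -m pendant '[[[0,-5,40],0,1],[[0,-5,70],0,1],[[0,-5,82],0,1],[[0,-5,87],0,1],[[0,-5,87],0,1],[[0,-5,87],0,1]]'; python3 -m pendant '[[[0,0,0],0,0.5],[[0,0,0],0,0.5],[[0,0,0],0,0.5],[[0,0,-40],0,0.5],[[0,0,-80],0,0.5],[[0,0,-120],0,0.5],[[0,0,-120],0,0.3]]'; python3 - <<'E'
from h import *
from workcell import observe,snapshot
s=observe();print(yaw(s["ee_rot"]),s["qvel"].max())
print(go(s,[.461,.0035,.12],.117),go(s,[.461,.0035,.003],.117))
E
```

```text
time_s: 5.75
position: [0.6415, -0.036, 0.0111]
ee_rot: [0.992, 0.126, 0.001, 0.001]
ft_force: [0.5, 0.5, -1.6]
gripper_width: 0.0272
grasp_force: 59.5
time_s: 6.45
position: [0.6442, -0.0371, 0.1363]
ee_rot: [0.992, 0.126, 0.006, 0.002]
ft_force: [0.8, -0.4, -0.2]
gripper_width: 0.0559
grasp_force: 0.0
-1.318021467357474 0.070336684311107
(array([-167.,  -85.,   14.]), np.float64(-1.435)) (array([-169.,  -86.,  131.]), np.float64(-1.435))
```

```bash
python3 -m pendant '[[[-167,-85,0],-1.44,0],[[-167,-85,14],-1.44,0],[[-167,-85,14],-1.44,0],[[-167,-85,14],-1.44,0],[[-167,-85,14],-1.44,0],[[-167,-85,14],-1.44,0],[[-167,-85,14],-1.44,0],[[-167,-85,14],-1.44,0]]' && python3 -m pendant '[[[0,0,0],-0.24,0],[[0,0,0],-0.24,0],[[0,0,0],-0.24,0],[[0,0,0],-0.24,0]]'; python3 - <<'E'
from h import *
from workcell import observe,snapshot
s=observe();print(yaw(s["ee_rot"]),s["qvel"].max())
w=snapshot("wrist");cv2.imwrite("pics/w3.png",w["color"][:,:,::-1])
import pickle;pickle.dump(w,open("w3.pkl","wb"));print(proj(w,[.461,.0035,.028]),proj(w,[.444,.111,.042]))
print(go(s,[.461,.0035,.003],.117))
E
```

```text
time_s: 7.25
position: [0.4573, 0.0055, 0.1154]
ee_rot: [0.746, 0.667, 0.0, 0.0]
ft_force: [-0.9, 0.4, -0.6]
gripper_width: 0.0852
grasp_force: 0.0
time_s: 7.65
position: [0.4573, 0.0053, 0.1154]
ee_rot: [0.664, 0.748, -0.0, -0.0]
ft_force: [0.8, 1.1, -0.5]
gripper_width: 0.0853
grasp_force: 0.0
0.11977706496292852 0.00516678644088359
[292.2757 219.79  ] [286.7927  54.3422]
(array([ -2.,   3., 112.]), np.float64(0.003))
```

View pics/w3.png

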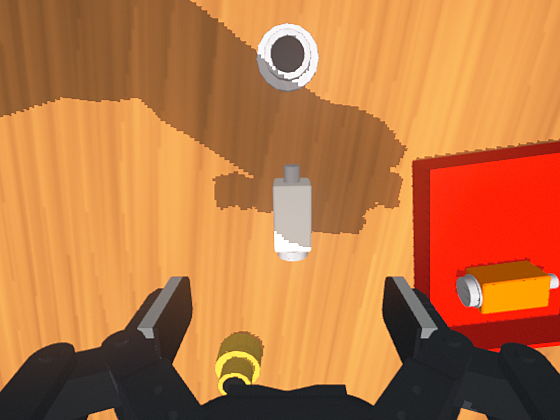

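The white sleeve is centred at ≈(292,218), against a prediction of (292,220), and is aligned. The orange bolt lies flat in the red tray at ≈(510,287). The steel bore at (287,53) matches its prediction too.

```bash
python3 -m pendant '[[[-2,3,40],0,0],[[-2,3,80],0,0],[[-2,3,105],0,0],[[-2,3,112],0,0],[[-2,3,112],0,0],[[-2,3,112],0,1],[[-2,3,112],0,1],[[-2,3,112],0,1]]'; python3 -m pendant '[[[0,0,0],0,1],[[0,0,0],0,1],[[0,0,0],0,1],[[0,0,-50],0,1],[[0,0,-100],0,1],[[0,0,-120],0,1],[[0,0,-120],0,1]]' && python3 - <<'E'
from h import *
from workcell import observe
s=observe();print(yaw(s["ee_rot"]))
u=np.array([np.cos(.254),np.sin(.254)]);v=np.array([-u[1],u[0]])
c=np.array([.6312,-.0078])+.031*v;print(c,go(s,[*c,.10],.254+np.pi/2))
E
```

```text
time_s: 8.5
position: [0.4615, 0.0039, 0.0045]
ee_rot: [0.663, 0.749, 0.001, 0.001]
ft_force: [-0.4, -0.0, 0.4]
gripper_width: 0.044
grasp_force: 0.0
time_s: 9.2
position: [0.4627, 0.0039, 0.1264]
ee_rot: [0.663, 0.749, 0.003, 0.003]
ft_force: [-0.2, -0.8, -1.0]
gripper_width: 0.0271
grasp_force: 59.6
0.12235376054776706
[0.6234 0.0222] (array([ -1., 162.,  28.]), np.float64(1.439))
```

```bash
python3 -m pendant '[[[0,50,0],1.44,1],[[0,100,0],1.44,1],[[-1,150,0],1.44,1],[[-1,162,0],1.44,1],[[-1,162,0],1.44,1],[[-1,162,0],1.44,1],[[-1,162,0],1.44,1],[[-1,162,0],1.44,1]]' && python3 -m pendant '[[[0,0,0],0.24,1],[[0,0,0],0.24,1],[[0,0,0],0.24,1],[[0,0,0],0.24,1]]'; python3 - <<'E'
from h import *
from workcell import observe,snapshot
s=observe();print(yaw(s["ee_rot"]),s["qvel"].max())
print(go(s,[.6234,.0222,.009],.254+np.pi/2))
E
```

```text
time_s: 10.0
position: [0.6205, 0.0228, 0.1214]
ee_rot: [0.971, 0.241, -0.002, -0.001]
ft_force: [-0.0, -1.0, -0.6]
gripper_width: 0.0269
grasp_force: 59.6
time_s: 10.4
position: [0.6208, 0.0227, 0.1221]
ee_rot: [0.992, 0.127, -0.001, -0.0]
ft_force: [0.3, 0.4, -0.6]
gripper_width: 0.0268
grasp_force: 59.6
-1.3161391656915775 0.0028393850021613647
(array([  3.,   1., 113.]), np.float64(0.001))
```

```bash
python3 -m pendant '[[[3,1,45],0,1],[[3,1,85],0,1],[[3,1,108],0,1],[[3,1,114],0,1],[[3,1,114],0,1],[[3,1,114],0,1],[[3,1,114],0,1]]'; python3 -m pendant '[[[0,0,0],0,0.5],[[0,0,0],0,0.5],[[0,0,0],0,0.5],[[0,0,-40],0,0.5],[[0,0,-80],0,0.5],[[0,0,-120],0,0.5],[[0,0,-120],0,0.3],[[0,0,-120],0,0]]'; python3 - <<'E'
from h import *
from workcell import observe,snapshot
s=observe();print(yaw(s["ee_rot"]),s["qvel"].max())
w=snapshot("wrist");cv2.imwrite("pics/w4.png",w["color"][:,:,::-1])
print(go(s,[.4304,-.142,.13],-.32))
E
```

```text
time_s: 11.1
position: [0.6249, 0.0223, 0.0095]
ee_rot: [0.992, 0.126, 0.0, -0.0]
ft_force: [0.4, 0.1, -0.5]
gripper_width: 0.0273
grasp_force: 60.0
time_s: 11.9
position: [0.6252, 0.0224, 0.1305]
ee_rot: [0.992, 0.126, 0.001, -0.0]
ft_force: [0.0, 0.9, 0.0]
gripper_width: 0.0704
grasp_force: 0.0
-1.3177305096064735 0.037933748340984154
(array([-230.,  110.,   -0.]), np.float64(-0.998))
```

View pics/w4.png

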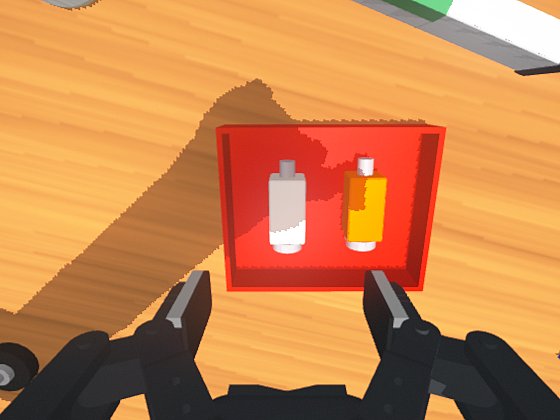

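Both bolts lie flat and parallel in the red tray, white at (287,208) and orange at (365,205). Brass next, gripping along the blue tray's x.

```bash
python3 -m pendant '[[[-230,110,0],-1.095,0],[[-230,110,0],-1.095,0],[[-230,110,0],-1.095,0],[[-230,110,0],-1.095,0],[[-230,110,0],-1.095,0],[[-230,110,0],-1.095,0],[[-230,110,0],-1.095,0],[[-230,110,0],-1.095,0]]'; python3 -m pendant '[[[0,0,0],0,0],[[0,0,0],0,0]]'; python3 - <<'E'
from h import *
from workcell import observe,snapshot
import pickle
w=pickle.load(open("w1.pkl","rb"));w3=pickle.load(open("w3.pkl","rb"));T=pickle.load(open("d0.pkl","rb"))["top"]
p=tri([(w,(361.5,144.5)),(T,(350,279.3))]);q=tri([(w3,(287.5,53)),(T,(227.1,275.8))])
print("brass",p,atz(w,(361.5,144.5),.042),"steel",q)
s=observe();print(yaw(s["ee_rot"]),s["qvel"].max())
print(go(s,[.4304,-.142,.004],-.2225))
w=snapshot("wrist");cv2.imwrite("pics/w5.png",w["color"][:,:,::-1]);print(proj(w,[.4304,-.142,.042]))
g=cv2.inRange(w["color"],(0,0,0),(70,70,75))[60:300,150:430]
k,L,st,c=cv2.connectedComponentsWithStats(g);print([(st[i,4],c[i]+[150,60]) for i in range(1,k) if st[i,4]>80])
E
```

```text
time_s: 12.75
position: [0.4281, -0.1417, 0.1284]
ee_rot: [0.781, 0.625, -0.001, -0.001]
ft_force: [0.2, -0.3, 0.3]
gripper_width: 0.0854
grasp_force: 0.0
time_s: 12.95
position: [0.429, -0.1413, 0.1286]
ee_rot: [0.782, 0.624, -0.001, -0.001]
ft_force: [0.3, 0.8, -0.4]
gripper_width: 0.0852
grasp_force: 0.0
brass (array([ 0.43  , -0.1419,  0.046 ]), np.float64(0.00015502841482016263)) [ 0.4309 -0.1421  0.042 ] steel (array([0.4442, 0.1129, 0.0262]), np.float64(0.0006988461272690457))
-0.22385054341116864 0.008909339661659297
(array([ -0.,   2., 125.]), np.float64(-0.001))
[289.682  217.4936]
[(np.int32(315), array([391.6159, 290.2857])), (np.int32(86), array([419.9419, 294.6395]))]
```

Triangulation from a second view puts brass at (0.430,-0.142), top 42–46 mm, consistent with the first estimate. Descending.

```bash
python3 -m pendant '[[[0,2,40],0,0],[[0,2,80],0,0],[[0,2,115],0,0],[[0,2,125],0,0],[[0,2,125],0,0],[[0,2,125],0,1],[[0,2,125],0,1],[[0,2,125],0,1]]'; python3 -m pendant '[[[0,0,0],0,1],[[0,0,0],0,1],[[0,0,-50],0,1],[[0,0,-100],0,1],[[0,0,-110],0,1],[[0,0,-110],0,1]]' && python3 - <<'E'
from h import *
from workcell import observe
s=observe();print(go(s,[.572,-.411,.12],-.2225))
E
```

```text
time_s: 13.8
position: [0.4325, -0.1423, 0.0057]
ee_rot: [0.781, 0.624, 0.001, 0.001]
ft_force: [0.1, 0.2, 0.1]
gripper_width: 0.0437
grasp_force: 0.0
time_s: 14.4
position: [0.4328, -0.1421, 0.1164]
ee_rot: [0.781, 0.624, 0.002, 0.002]
ft_force: [-0.2, 0.8, -2.1]
gripper_width: 0.0382
grasp_force: 60.7
(array([-232.,  195.,   -3.]), np.float64(0.0))
```

```bash
python3 -m pendant '[[[-232,195,-3],0,1],[[-232,195,-3],0,1],[[-232,195,-3],0,1],[[-232,195,-3],0,1],[[-232,195,-3],0,1],[[-232,195,-3],0,1],[[-232,195,-3],0,1],[[-232,195,-3],0,1]]'; python3 -m pendant '[[[0,0,0],0,1],[[0,0,0],0,1]]'; python3 - <<'E'
from h import *
from workcell import observe,snapshot
s=observe();print(yaw(s["ee_rot"]),s["qvel"].max(),go(s,[.572,-.411,.009],-.2225))
w=snapshot("wrist");im=w["color"][:,:,::-1].copy()
c,n=np.cos(-.2225),np.sin(-.2225)
for z,col in((.035,(0,255,0)),(.004,(255,255,0))):
  q=[proj(w,[.5798+c*x-n*y,-.3756+n*x+c*y,z]) for x,y in((-.061,-.076),(.061,-.076),(.061,.076),(-.061,.076))]
  cv2.polylines(im,[np.array(q).round().astype(np.int32)],True,col,1)
cv2.imwrite("pics/w6.png",im)
E
```

```text
time_s: 15.2
position: [0.5687, -0.4121, 0.1142]
ee_rot: [0.782, 0.623, -0.001, -0.002]
ft_force: [-0.2, 1.2, -0.8]
gripper_width: 0.0378
grasp_force: 60.8
time_s: 15.4
position: [0.5703, -0.409, 0.1166]
ee_rot: [0.781, 0.625, 0.001, -0.001]
ft_force: [-0.5, -0.3, -0.8]
gripper_width: 0.0381
grasp_force: 60.8
-0.221492884961559 0.00948760496111274 (array([ -2.,   2., 108.]), np.float64(0.001))
```

View pics/w6.png

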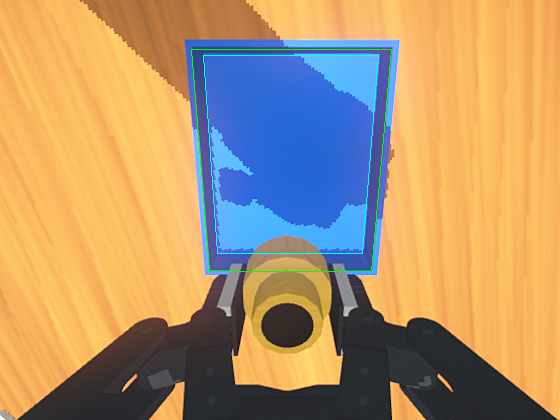

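The model outline matches the blue tray, with rim corners at ≈(188,42), (398,42), (376,272) and (207,272). The coupling is held upright over the near half. Lowering.

```bash
python3 -m pendant '[[[-2,2,40],0,1],[[-2,2,80],0,1],[[-2,2,103],0,1],[[-2,2,108],0,1],[[-2,2,108],0,1],[[-2,2,108],0,1],[[-2,2,108],0,1]]'; python3 -m pendant '[[[0,0,0],0,0.35],[[0,0,0],0,0.35],[[0,0,0],0,0.35],[[0,0,-40],0,0.35],[[0,0,-80],0,0.35],[[0,0,-130],0,0.35],[[0,0,-180],0,0],[[0,0,-180],0,0]]'; python3 - <<'E'
from h import *
from workcell import observe,snapshot
s=observe();print(yaw(s["ee_rot"]),go(s,[.444,.1115,.13],-.2225),go(s,[.50,-.1,.18],-.2225))
w=snapshot("wrist");cv2.imwrite("pics/w7.png",w["color"][:,:,::-1])
E
```

```text
time_s: 16.15
position: [0.5727, -0.4144, 0.011]
ee_rot: [0.781, 0.624, 0.0, 0.001]
ft_force: [0.5, -0.7, -1.4]
gripper_width: 0.0377
grasp_force: 67.3
time_s: 16.95
position: [0.5749, -0.4181, 0.1993]
ee_rot: [0.781, 0.624, 0.001, 0.009]
ft_force: [-1.4, -0.7, 0.8]
gripper_width: 0.0817
grasp_force: 0.0
-0.22262204472399436 (array([ 488., -246.,   61.]), np.float64(-0.0)) (array([ 294., -144.,   14.]), np.float64(-0.0))
```

View pics/w7.png

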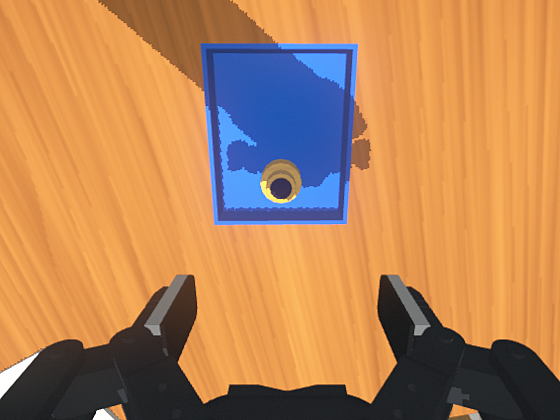

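Brass stands upright in the near half of the blue tray (bore at (281,188)). Now the steel coupling.

```bash
python3 -m pendant '[[[488,-246,61],0,0],[[488,-246,61],0,0],[[488,-246,61],0,0],[[488,-246,61],0,0],[[488,-246,61],0,0],[[488,-246,61],0,0],[[488,-246,61],0,0],[[488,-246,61],0,0]]'; python3 -m pendant '[[[0,0,0],0,0],[[0,0,0],0,0]]'; python3 - <<'E'
from h import *
from workcell import observe,snapshot
s=observe();print(yaw(s["ee_rot"]),s["qvel"].max(),go(s,[.444,.1115,.13],-.2225),s["qpos"])
E
```

```text
time_s: 17.8
position: [0.4744, -0.0261, 0.1441]
ee_rot: [0.781, 0.624, -0.001, -0.001]
ft_force: [1.8, 0.5, 0.3]
gripper_width: 0.0858
grasp_force: 0.0
time_s: 18.0
position: [0.4751, -0.0265, 0.1442]
ee_rot: [0.78, 0.626, -0.001, -0.001]
ft_force: [0.1, -0.6, -0.3]
gripper_width: 0.0857
grasp_force: 0.0
-0.21913635529942374 0.05431112298062524 (array([128., -60.,  14.]), np.float64(0.003)) [-0.3673  0.5232  0.5524  2.0285 -0.4174  0.7027  0.2309]
```

```bash
python3 -m pendant '[[[128,-60,14],0,0],[[128,-60,14],0,0],[[128,-60,14],0,0],[[128,-60,14],0,0],[[128,-60,14],0,0],[[128,-60,14],0,0]]'; python3 - <<'E'
from h import *
from workcell import observe,snapshot
import pickle
s=observe();print(yaw(s["ee_rot"]),s["qvel"].max(),go(s,[.444,.1115,.004],-.2225))
w=snapshot("wrist");pickle.dump(w,open("w8.pkl","wb"));cv2.imwrite("pics/w8.png",w["color"][:,:,::-1]);print(proj(w,[.444,.1115,.042]))
E
```

```text
time_s: 18.6
position: [0.4467, 0.1073, 0.1312]
ee_rot: [0.783, 0.622, -0.0, 0.001]
ft_force: [0.5, -0.8, -0.4]
gripper_width: 0.0855
grasp_force: 0.0
-0.2273571980364443 0.009293948523293771 (array([  4.,  -4., 127.]), np.float64(-0.005))
[282.2814 211.1913]
```

View pics/w8.png

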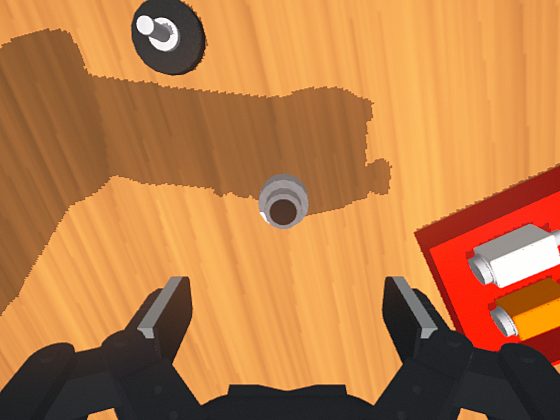

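The steel bore is at (284,212), against a prediction of (282,211). The foot's stud tip is at (145,25). Gripping the steel coupling.

```bash
python3 -m pendant '[[[4,-4,40],0,0],[[4,-4,80],0,0],[[4,-4,117],0,0],[[4,-4,127],0,0],[[4,-4,127],0,0],[[4,-4,127],0,1],[[4,-4,127],0,1],[[4,-4,127],0,1]]'; python3 -m pendant '[[[0,0,0],0,1],[[0,0,0],0,1],[[0,0,-50],0,1],[[0,0,-100],0,1],[[0,0,-150],0,1],[[0,0,-150],0,1]]' && python3 - <<'E'
from h import *
from workcell import observe,snapshot
import pickle
s=observe();print(go(s,[.588,-.338,.13],-.2225))
w=pickle.load(open("w8.pkl","rb"));T=pickle.load(open("d0.pkl","rb"))["top"]
print("foot",tri([(w,(145,25)),(T,(159.4,303))]),atz(w,(145,25),.05))
E
```

```text
time_s: 19.45
position: [0.4436, 0.115, 0.0053]
ee_rot: [0.781, 0.624, 0.001, 0.001]
ft_force: [-0.5, -0.1, -0.3]
gripper_width: 0.0438
grasp_force: 0.0
time_s: 20.05
position: [0.4467, 0.1153, 0.16]
ee_rot: [0.781, 0.624, 0.006, 0.003]
ft_force: [1.5, 0.1, -0.2]
gripper_width: 0.0383
grasp_force: 60.9
(array([-411.,  237.,   30.]), np.float64(0.0))
foot (array([0.3917, 0.2468, 0.0493]), np.float64(0.0004228786502672331)) [0.392  0.2462 0.05  ]
```

```bash
python3 -m pendant '[[[-411,237,30],0,1],[[-411,237,30],0,1],[[-411,237,30],0,1],[[-411,237,30],0,1],[[-411,237,30],0,1],[[-411,237,30],0,1],[[-411,237,30],0,1],[[-411,237,30],0,1]]'; python3 -m pendant '[[[0,0,0],0,1],[[0,0,0],0,1]]'; python3 - <<'E'
from h import *
from workcell import observe,snapshot
s=observe();print(yaw(s["ee_rot"]),s["qvel"].max(),go(s,[.588,-.338,.13],-.2225),s["qpos"])
E
```

```text
time_s: 20.85
position: [0.5606, -0.2678, 0.1281]
ee_rot: [0.781, 0.624, 0.0, -0.001]
ft_force: [1.6, -0.4, -1.0]
gripper_width: 0.0377
grasp_force: 60.9
time_s: 21.05
position: [0.5595, -0.2678, 0.1279]
ee_rot: [0.782, 0.623, -0.001, -0.001]
ft_force: [-0.2, 1.6, -0.4]
gripper_width: 0.0381
grasp_force: 60.9
-0.22605336892337388 0.02880833335853344 (array([-62.,  44.,  -2.]), np.float64(-0.004)) [ 0.1053  0.7325  0.5282  1.6414 -0.4471  0.8927  0.5814]
```

```bash
python3 -m pendant '[[[-62,44,0],0,1],[[-62,44,0],0,1],[[-62,44,0],0,1],[[-62,44,0],0,1],[[-62,44,0],0,1]]'; python3 - <<'E'
from h import *
from workcell import observe,snapshot
s=observe();print(s["qvel"].max(),go(s,[.588,-.338,.009],-.2225))
E
```

```text
time_s: 21.55
position: [0.5901, -0.3335, 0.1283]
ee_rot: [0.781, 0.625, 0.001, -0.001]
ft_force: [-0.5, 0.6, -0.5]
gripper_width: 0.0381
grasp_force: 60.8
0.002405482095703019 (array([ -5.,  -1., 119.]), np.float64(0.002))
```

```bash
python3 -m pendant '[[[-5,-1,45],0,1],[[-5,-1,85],0,1],[[-5,-1,113],0,1],[[-5,-1,119],0,1],[[-5,-1,119],0,1],[[-5,-1,119],0,1],[[-5,-1,119],0,1]]'; python3 -m pendant '[[[0,0,0],0,0.35],[[0,0,0],0,0.35],[[0,0,0],0,0.35],[[0,0,-40],0,0.35],[[0,0,-80],0,0.35],[[0,0,-130],0,0.35],[[0,0,-180],0,0],[[0,0,-180],0,0]]'; python3 - <<'E'
from h import *
from workcell import observe,snapshot
s=observe();print(yaw(s["ee_rot"]),go(s,[.5,0,.18],.3),go(s,[.392,.2468,.15],0.6))
w=snapshot("wrist");cv2.imwrite("pics/w9.png",w["color"][:,:,::-1])
E
```

```text
time_s: 22.25
position: [0.5885, -0.3413, 0.011]
ee_rot: [0.781, 0.624, 0.0, 0.001]
ft_force: [-0.1, 0.7, -0.2]
gripper_width: 0.038
grasp_force: 66.0
time_s: 23.05
position: [0.5911, -0.3454, 0.1992]
ee_rot: [0.781, 0.624, 0.002, 0.008]
ft_force: [0.4, -0.6, 0.1]
gripper_width: 0.0821
grasp_force: 0.0
-0.22298320280594602 (array([ 317., -165.,   14.]), np.float64(-0.523)) (array([ 534., -326.,   40.]), np.float64(-0.823))
```

View pics/w9.png

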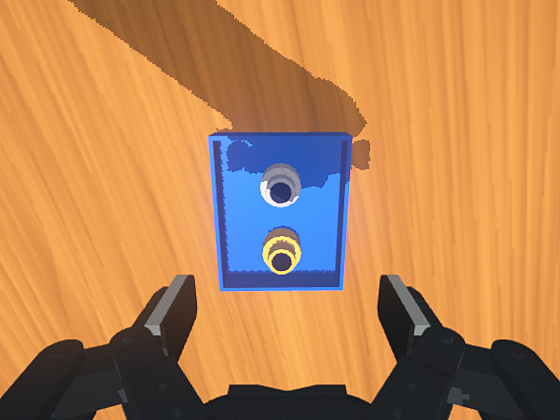

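Steel (bore (280,191)) and brass (281,261) both stand upright in the blue tray. Now the foot, without turning.

```bash
python3 -m pendant '[[[534,-326,40],0,0],[[534,-326,40],0,0],[[534,-326,40],0,0],[[534,-326,40],0,0],[[534,-326,40],0,0],[[534,-326,40],0,0],[[534,-326,40],0,0],[[534,-326,40],0,0]]'; python3 -m pendant '[[[0,0,0],0,0],[[0,0,0],0,0]]'; python3 - <<'E'
from h import *
from workcell import observe,snapshot
s=observe();print(yaw(s["ee_rot"]),s["qvel"].max(),go(s,[.392,.2468,.14]),s["qpos"])
E
```

```text
time_s: 23.9
position: [0.4584, 0.0387, 0.1631]
ee_rot: [0.781, 0.624, -0.001, -0.001]
ft_force: [1.6, 1.1, -0.1]
gripper_width: 0.0854
grasp_force: 0.0
time_s: 24.1
position: [0.4591, 0.0383, 0.1633]
ee_rot: [0.78, 0.626, -0.001, -0.001]
ft_force: [-0.8, -1.0, -0.0]
gripper_width: 0.0858
grasp_force: 0.0
-0.21885836956323626 0.055821765454065794 (array([ 189., -111.,   23.]), 0) [-0.5512  0.4798  0.6042  2.0465 -0.4016  0.7341  0.0855]
```

```bash
python3 -m pendant '[[[189,-111,23],0,0],[[189,-111,23],0,0],[[189,-111,23],0,0],[[189,-111,23],0,0],[[189,-111,23],0,0],[[189,-111,23],0,0],[[189,-111,23],0,0],[[189,-111,23],0,0]]'; python3 - <<'E'
from h import *
from workcell import observe,snapshot
s=observe();print(s["qvel"].max(),go(s,[.392,.2468,.025]))
w=snapshot("wrist");cv2.imwrite("pics/w10.png",w["color"][:,:,::-1]);print(proj(w,[.392,.2468,.05]),proj(w,[.392,.2468,.014]))
E
```

```text
time_s: 24.9
position: [0.3952, 0.243, 0.1414]
ee_rot: [0.783, 0.622, -0.0, 0.001]
ft_force: [0.4, -0.5, 0.0]
gripper_width: 0.0855
grasp_force: 0.0
0.0019962319934401958 (array([  3.,  -4., 116.]), 0)
[281.7708 210.922 ] [282.3593 197.315 ]
```

View pics/w10.png

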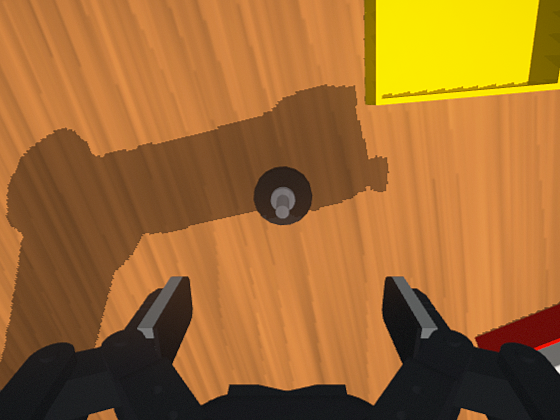

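The stud tip at (282,211) and disc at (283,196) match the predictions. Gripping the stud.

```bash
python3 -m pendant '[[[3,-4,45],0,0],[[3,-4,85],0,0],[[3,-4,110],0,0],[[3,-4,116],0,0],[[3,-4,116],0,0],[[3,-4,116],0,1],[[3,-4,116],0,1],[[3,-4,116],0,1]]'; python3 -m pendant '[[[0,0,0],0,1],[[0,0,0],0,1],[[0,0,0],0,1],[[0,0,0],0,1],[[0,0,0],0,1]]' ; python3 - <<'E'
from h import *
from workcell import observe
s=observe();print(go(s,[.5493,.3762,.13]))
E
```

```text
time_s: 25.75
position: [0.3912, 0.2499, 0.0263]
ee_rot: [0.781, 0.624, 0.001, 0.0]
ft_force: [-0.1, 0.2, -0.0]
gripper_width: 0.0439
grasp_force: 0.0
time_s: 26.25
position: [0.3908, 0.2497, 0.0258]
ee_rot: [0.781, 0.624, 0.0, -0.0]
ft_force: [-0.7, 0.1, 6.8]
gripper_width: 0.0079
grasp_force: 58.6
(array([ 158.,  127., -104.]), 0)
```

```bash
python3 -m pendant '[[[0,0,-50],0,1],[[0,0,-100],0,1],[[158,127,-104],0,1],[[158,127,-104],0,1],[[158,127,-104],0,1],[[158,127,-104],0,1],[[158,127,-104],0,1],[[158,127,-104],0,1]]'; python3 -m pendant '[[[0,0,0],0,1],[[0,0,0],0,1]]'; python3 - <<'E'
from h import *
from workcell import observe,snapshot
s=observe();print(s["qvel"].max(),go(s,[.5493,.3762,.031]))
w=snapshot("wrist");im=w["color"][:,:,::-1].copy()
c,n=np.cos(-.1448),np.sin(-.1448)
for z,col in((.035,(0,255,0)),(.004,(255,0,0))):
  q=[proj(w,[.5493+c*x-n*y,.3762+n*x+c*y,z]) for x,y in((-.061,-.076),(.061,-.076),(.061,.076),(-.061,.076))]
  cv2.polylines(im,[np.array(q).round().astype(np.int32)],True,col,1)
cv2.imwrite("pics/w11.png",im)
E
```

```text
time_s: 27.05
position: [0.5491, 0.3755, 0.1277]
ee_rot: [0.781, 0.624, -0.001, 0.0]
ft_force: [-0.6, -0.8, -1.4]
gripper_width: 0.008
grasp_force: 58.8
time_s: 27.25
position: [0.5482, 0.3742, 0.1292]
ee_rot: [0.782, 0.624, -0.001, -0.0]
ft_force: [0.2, 0.5, -0.9]
gripper_width: 0.0077
grasp_force: 58.8
-0.0003257117593438412 (array([ 2.,  1., 98.]), 0)
```

View pics/w11.png

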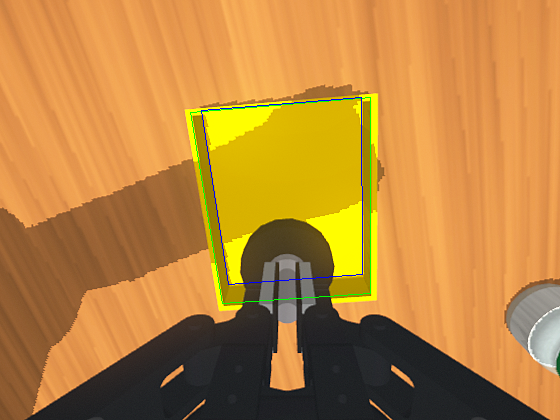

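The yellow tray outline matches (rim corners ≈(190,113), (372,97), (370,298) and (222,306)), and the foot is held upright over its middle. Lowering.

```bash
python3 -m pendant '[[[2,1,40],0,1],[[2,1,75],0,1],[[2,1,92],0,1],[[2,1,98],0,1],[[2,1,98],0,1],[[2,1,98],0,1],[[2,1,98],0,1]]'; python3 -m pendant '[[[0,0,0],0,0.6],[[0,0,0],0,0.6],[[0,0,0],0,0.6],[[0,0,-40],0,0.6],[[0,0,-80],0,0.6],[[0,0,-130],0,0.6],[[0,0,-180],0,0],[[0,0,-180],0,0]]'; python3 -m pendant '[[[0,0,0],0,0],[[0,0,0],0,0]]'; python3 - <<'E'
from h import *
from workcell import observe,snapshot
w=snapshot("wrist")["color"];s=snapshot("scene")["color"]
cv2.imwrite("pics/w12.png",np.hstack([cv2.resize(x,None,fx=.71,fy=.71,interpolation=cv2.INTER_AREA) if i else cv2.resize(x[90:330,80:480],None,fx=1,fy=1.2) for i,x in enumerate([s])]+[cv2.resize(w,(400,288))])[:,:,::-1])
E
```

```text
time_s: 28.0
position: [0.5519, 0.3776, 0.0328]
ee_rot: [0.781, 0.624, 0.002, 0.0]
ft_force: [-0.8, 0.0, -0.1]
gripper_width: 0.0078
grasp_force: 59.0
time_s: 28.8
position: [0.5556, 0.3782, 0.2204]
ee_rot: [0.781, 0.624, 0.008, 0.002]
ft_force: [0.8, -0.4, -0.5]
gripper_width: 0.0618
grasp_force: 0.0
time_s: 29.0
position: [0.5496, 0.3771, 0.2097]
ee_rot: [0.781, 0.624, -0.002, -0.001]
ft_force: [-0.1, 0.1, -0.3]
gripper_width: 0.085
grasp_force: 0.0
```

View pics/w12.png

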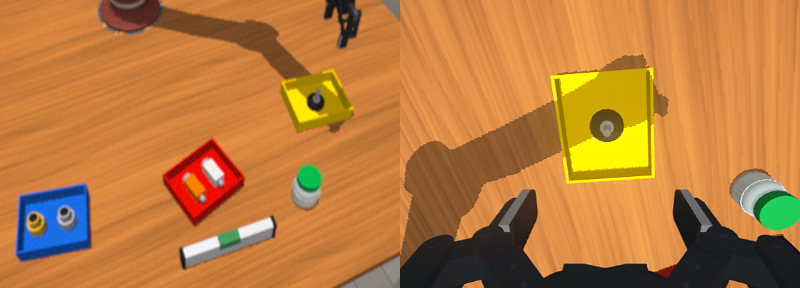

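The final view shows the bolts lying in red, the couplings upright in blue and the foot upright in yellow (disc at (606,125)). The jar and level have not been touched, so I'm handing in.

```bash
python3 -c "from workcell import close_job; print(close_job())"
```

```text
the job is handed in; nothing more can be done
None
```

I handed the job in at about 29 s: the camera shows both bolts lying in the red tray, both couplings upright in the blue tray and the foot upright in the yellow tray, and I left the spirit level and jar alone; the hand-in returned no verdict.

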